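# Weigh a wheel hub on the parts-counter beam scale

## Task

Weigh the wheel hub on the beam scale: stand it gently, flange down, fully on the round pan, then shift the poise along the notched beam until, seated in a notch and let go, it leaves the pointer at rest between the two limit marks either side of the index plate's centre line. Leave the other things on the counter where they are.

Things in the scene. Friction and masses are not known exactly. Their poses are not given: they have to be found in the camera images.
- hub_c (a point): Wheel hub to weigh, bare metal: flat round flange (diameter 110, 12 thick) with five dark bolt holes and, standing up from its middle, a plain barrel (diameter 50) to hold it by; 76 high in all, standing flange down on the counter left or right of the scale. Point: on its axis, half-way up (38 above its underside); z up. 490 to 910 g, different each time, not known beforehand.
- pan_c (a point): Centre of the top of the scale's round flat steel pan (diameter 160, plate 5 thick, no rim), about 155 above the counter. It stands on the beam's short arm, 48 from the fulcrum; a check link keeps it level, and it rises or sinks at most 5 as the beam tips. Where a load stands on the pan does not alter the reading.
- notch0 (a point): Seat of the poise's centre (poise_c) when the poise sits in the zero notch: on the light-metal beam (bar 8 thick, 16 deep), 100 from the fulcrum, 7 above the notch bottoms, tipping with the beam. x across the beam, +y towards the pan, z up. V notches, pitch 16, 8 deep, run outward along -y: seated in notch n (0 to 10) the poise's centre is at y = -16 n mm here.
- poise_c (a point): Poise, 300 g, loose: steel saddle block 44 long (along beam), 34 wide (across it, the faces to grip), 38 high, with a round knob 13 high on top. A 13 wide slot from below straddles the beam; two teeth in it sit in the notches. Raise it 8 to clear them; over 20 takes it off the bar. Near a notch it slips in when let go. Point: centre of the block without knob, y along beam. Starts in notch 0 to 2.
- beam (a joint): Tilt of the beam, rad: 0 = pointer on the centre line; positive = pointer end up (poise must go outward, away from the pan), negative = pointer end down; stops at -0.10 and +0.10. Limit marks at -0.030 and +0.030. Damped: it settles about 1 s after the poise is let go. With the hub on the pan and the poise lifted off or near the pan, it goes to +0.10; gripping the poise holds it.
- pointer_tip (a point): Tip of the thin dark pointer at the far end of the long arm, 330 from the fulcrum; it passes through a dark loop that limits its swing to 33 up or down, and ends beside the index plate.
- index_mark (a point): Fixed point level with the centre line of the white index plate that stands upright just beyond the pointer tip (marked on both faces): long thick centre line, a shorter limit mark 10 above and 10 below it, small graduations beyond. 115 above the counter.
- spacer: Bystander: flat metal wheel spacer, a plain ring 110 outside, 64 inside, 22 thick, with no barrel; it lies on the counter on the other side of the scale from the hub. Origin at the centre of its underside.
- carton: Bystander: cardboard carton 80 x 120 x 60 with paper labels, beyond the scale. Origin at the centre of its underside.
- wrench: Bystander: open-ended wrench 170 long lying flat on the counter between robot and scale. Origin at the middle of its underside.
- scale_c (a point): Bench beam scale, painted cast base 475 x 110 with its top 28 above the counter; this point is on the base's top, near mid-length; +y points to the pan end. Empty, it balances with the poise in notch 0; each notch outward balances 100 g more on the pan. A load may fall between two notches: the nearer one then brings the pointer between the marks. One notch too few or too many tilts the beam 0.04 rad.
Not all that is in view belongs to the job. There is more than one size of the part that bears poise_c; the job needs the smaller. There is more than one size of the part that bears hub_c; the job needs the larger.

How it is judged:
On the way:
1. the hub stands flange down, fully on the pan (horizontal distance between hub_c and pan_c below 0.03 m and z of hub_c in the frame of pan_c between 0.034 and 0.042 m and angle between hub_c's own z axis and vertical below 0.08 rad), for 0.2 s.
At the end, for the whole second after the job is handed in: The hub stands flange down on the pan (axis within 30 mm of the pan's centre), the poise is seated in a notch (within 4 mm of its seated height on the beam), and the beam is at rest within 0.03 rad of centre, so the pointer is between the limit marks (all of step 1 and z of poise_c in the frame of notch0 between -0.004 and 0.004 m and value of joint beam between -0.03 and 0.03 rad and velocity of joint beam between -0.03 and 0.03 rad/s); the robot touches nothing.
It fails at once if the hub is dropped or slammed on the pan (over 50 N) (contact force between hub and pan above 50 N).
It fails at once if the spacer, the carton or the wrench is moved by more than 25 mm (distance of any of spacer, carton, wrench from where it was at the start of the episode above 0.025 m).
It also fails if it takes over 64 s, if anything falls off the work surface, if the arm or the gripper's body presses on something with over 40 N, if the wrist force passes 120 N, or if a joint passes its speed limit or range.

## Robot

A 6-joint arm with a two-finger parallel gripper is mounted at the origin on the work surface. World frame = base frame: x ahead of the robot, y to its left, z up, the work surface at z = 0. Lengths are in m, angles in rad, forces in N, time in s.
With the tool pointing down it reaches from about 0.375 to 0.925 m from the base axis. Payload 5.7 kg.
Tool frame: the origin (TCP) lies at the very end of the fingers, on their centre line; the grasp point (between the pads) lies 19 mm behind it; z points along the fingers, y is the line along which they close (so a half turn about z gives the same grasp; the last joint's range is limited). The gripper opens to 85 mm and grips with 20 to 120 N. Pads are 22 mm wide; open, the fingers measure 114 mm over their backs; the gripper's body (76 mm by 85 mm) begins 54 mm behind the grasp point. The pads swing forward as they close: fully open they stand 13 mm farther back than shut.
Start: joints at [-1.254, 0.359, 1.51, -0, 1.272, -0.115], TCP at [0.251, -0.545, 0.231] pointing down, gripper open.
Joint ranges: [-2.97, 2.97], [-1.01, 2.36], [0.21, 2.38], [-0.96, 4.11], [0.2, 2.71], [-2.98, 2.98]. Speed limits (rad/s): [2.39, 2.39, 3.14, 3.14, 3.14, 3.14].

## Interface

Orientations are given as [roll, pitch, yaw] about the fixed x, y, z axes, in that order (R = Rz(yaw) Ry(pitch) Rx(roll)).
In Python, from cell import state, camera, calibration, finish_job, search_frame, outline_of, pinpoint gives the robot as it stands.
- The arm moves only by the shell command python3 -m handwheel 'ROWS' [OPENING]. ROWS is JSON, a list that holds one entry, the list of rows, each a list of 6 numbers: the shift along the world's x, y, z in m, then the turn, a rotation vector about the world's x, y, z in degrees. In form: [[[x, y, z, ax, ay, az], ...]]. A call has 1 to 8 rows; each row is the pose to reach, as a shift and turn from the pose commanded when the call began; what a row does not reach only later rows make up. A row lasts 1/10 s, in which the tool goes at most 50 mm and 8.59 degrees, less where a joint would pass 70% of its speed; a pose out of reach is approached as far as the arm can. A call with a gripper value outside its range is refused whole. OPENING is the closure, from 0 (fully open) to 1 (shut), set as the call begins (- or left out, the last holds). The fingers move at their own pace and stop on an object; the grip force is fixed at half the most. Time passes only in rows, so rows that repeat a pose let the fingers close. It gives the time, the measured TCP pose, the force, the opening and the grip force at its end, in the units of the state.
- state(): the state, without advancing time (a new reading comes with each control period).
- camera(name): name is "side" or "top" or "wrist"; returns the picture (420x560x3 uint8, blue, green, red); there is no depth.
- calibration(name): a dict with "fov_y" (degrees; the focal length in pixels is half the picture's height over the tangent of half this angle, whatever the lens; pixels are square), "cx", "cy" (the principal point, pixels), "D" ([k1, k2, p1, p2, k3] as OpenCV has them; the pictures are not rectified), "cam_to_world" (4x4, takes a point from camera to world coordinates). Camera axes: x right, y down, z forward; pixel columns grow to the right and rows downward; lengths in m; the calibration is good to about 2 mm. A picture is of the moment at which its call begins: read the wrist's pose just before it. calibration takes no time and is no camera call; for the wrist camera it gives the pose at the moment of the call.
- finish_job(): hands the job in; it is judged then, once.
Trained networks look in the newest picture that a camera, given by its name, has taken for a name from the list of things; names that differ only in an ending like _2 or _b are one class to them, and where a whole thing is asked for, a point or a joint stands for the part that bears it (a point fixed in the world has none). Each returns a list of dicts, best first, with "p" (0 to 1); they miss things now and then, are a little off and sometimes report something else, mostly with a low value. They report only what shows in the picture. A call takes as long as a camera call. They do not tell look-alikes from the thing itself.
- search_frame(thing, camera): "bbox" ([left, top, right, bottom] in pixels, round what is visible of it).
- outline_of(thing, camera): "region" (420x560 bool, what is visible of it) and "bbox" ([left, top, right, bottom] in pixels, round what is visible of it).
- pinpoint(thing, camera): "at" ([column, row] in pixels: a listed point, or the origin of a listed thing).
The state is a dict: "time_s": time; "qpos": joint angles; "dq": joint speeds; "tau": joint torques, N m; "tool_pos": TCP position; "tcp_rot": TCP orientation; "contact_force": force on the tool from outside, world axes, zero at the start; "moment": the same for the moment, N m; "grip_width": finger opening in m; "gripper_force": force on a finger pad.
Only numpy, scipy, OpenCV 4.12 (cv2) and the standard library are available. Lean on these libraries where they do the work, as an engineer would, in place of code of your own. Each camera call takes 0.05 s, during which the arm holds its last target. There are 200 camera calls.

## Working session

There is one attempt and no reset: what is moved stays moved. The work goes in short steps, Python scripts to look and compute and a shell command to move; the robot and the scene stay as the last step left them, time stands still between calls to the robot, and variables do not carry over. Pictures are saved under pics/ and viewed, at most 10 in all, crops included, and the job is handed in when it is done.

```bash
mkdir -p pics; cat > h.py <<'E'
import numpy as np, cv2
from cell import *
def ray(name,px,c=None):
    c=c or calibration(name); f=210/np.tan(np.radians(c["fov_y"])/2)
    K=np.array([[f,0,c["cx"]],[0,f,c["cy"]],[0,0,1]])
    u=cv2.undistortPoints(np.array([[px]],float),K,np.array(c["D"],float))[0,0]
    T=np.array(c["cam_to_world"]); return T[:3,3],T[:3,:3]@np.array([u[0],u[1],1.])
def onz(name,px,z):
    o,d=ray(name,px); return o+d*(z-o[2])/d[2]
def proj(name,p):
    c=calibration(name); f=210/np.tan(np.radians(c["fov_y"])/2)
    K=np.array([[f,0,c["cx"]],[0,f,c["cy"]],[0,0,1]])
    T=np.linalg.inv(np.array(c["cam_to_world"]))
    r=cv2.projectPoints(np.array([p],float),cv2.Rodrigues(T[:3,:3])[0],T[:3,3],K,np.array(c["D"],float))[0]
    return r[0,0]
def tri(a,pa,b,pb):
    o1,d1=ray(a,pa);o2,d2=ray(b,pb)
    s=np.linalg.lstsq(np.c_[d1,-d2],o2-o1,rcond=None)[0]
    x,y=o1+s[0]*d1,o2+s[1]*d2; return (x+y)/2,np.linalg.norm(x-y)
E
python3 - <<'E'
from h import *
np.set_printoptions(precision=3,suppress=True)
a=camera("top");b=camera("side")
cv2.imwrite("pics/1.png",np.vstack([a,b])[:, :] if 0 else np.hstack([cv2.resize(a,(400,300)),cv2.resize(b,(400,300))]))
cv2.imwrite("pics/top.png",a);cv2.imwrite("pics/side.png",b)
for n in ["top","side"]:
    print(n,np.array(calibration(n)["cam_to_world"])[:3,3])
    for t in ["hub_c","pan_c","notch0","poise_c","pointer_tip","index_mark","scale_c","spacer","carton","wrench"]:
        print(t,[(round(r["p"],2),np.round(r["at"],1)) for r in pinpoint(t,n)[:4]])
E
```

```text
top [0.485 0.096 1.161]
hub_c [(0.94, array([102.3, 246. ])), (0.85, array([163.9, 259.3]))]
pan_c [(0.74, array([238.2, 215.7])), (0.59, array([301.5, 216.9]))]
notch0 [(0.81, array([301.4, 213.4])), (0.49, array([314. , 211.2]))]
poise_c [(0.96, array([313.3, 267.3])), (0.65, array([313.3, 211.1]))]
pointer_tip [(0.97, array([389.8, 211.9]))]
index_mark [(0.7, array([389.5, 212.7]))]
scale_c [(0.57, array([302.6, 217.7]))]
spacer [(0.76, array([445.3, 254.4]))]
carton [(0.78, array([281.7, 147.9]))]
wrench [(0.67, array([346.9, 298.1]))]
side [0.475 1.044 0.766]
hub_c [(0.77, array([289.8, 391.3]))]
pan_c [(0.58, array([272.3, 214.3]))]
notch0 [(0.53, array([308.3, 318.7]))]
poise_c [(0.81, array([329.2, 215.1])), (0.5, array([281.8, 188.2])), (0.18, array([287.4, 154.6]))]
pointer_tip [(0.55, array([285. , 161.3]))]
index_mark [(0.76, array([286.7, 155.4]))]
scale_c []
spacer [(0.83, array([320.4, 164.2]))]
carton [(0.82, array([204.7, 235.3]))]
wrench [(0.84, array([357. , 208.8]))]
```

View pics/top.png

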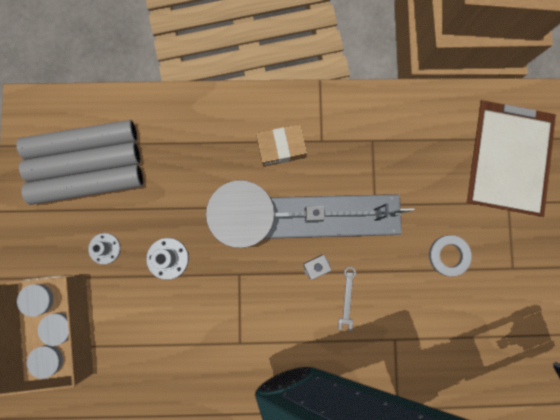

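View pics/side.png

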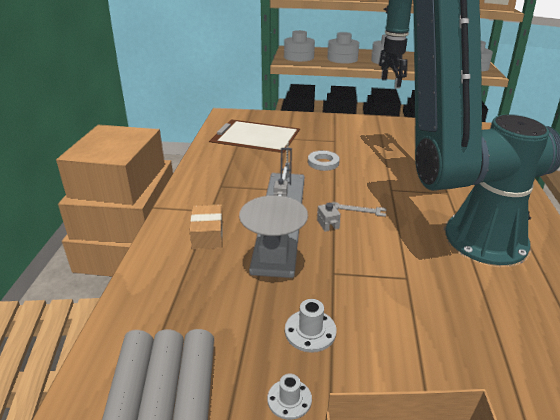

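Hub candidates (top view): large at (166,259), small at (103,248); poise candidates: one on the beam (315,212), one loose on the counter (318,267). I choose the large hub and the poise on the beam; the ring at (451,255) is the spacer. Next I measure and check in a close crop.

```bash
python3 - <<'E'
from h import *
np.set_printoptions(precision=3,suppress=True)
a=camera("top");b=camera("side")
c1=cv2.resize(a[180:290,80:260],(576,352),interpolation=cv2.INTER_CUBIC)
c2=cv2.resize(a[180:290,260:420],(512,352),interpolation=cv2.INTER_CUBIC)
c2=cv2.resize(c2,(349,240));c1=cv2.resize(c1,(393,240))
c3=cv2.resize(b[135:235,230:350],(400,333),interpolation=cv2.INTER_CUBIC); c4=cv2.resize(b[290:390,270:390],(400,333),interpolation=cv2.INTER_CUBIC)
o=np.zeros((580,800,3),np.uint8);o[:240,:393]=c1;o[:240,400:749]=c2;o[245:578,:400]=c3;o[245:578,400:]=c4
cv2.imwrite("pics/c.png",o)
for t,z in [("hub_c",.012),("pan_c",.155),("poise_c",.14),("spacer",.022)]:
    for r in outline_of(t,"top")[:3]:
        m=r["region"].astype(np.uint8); ct=max(cv2.findContours(m,0,2)[0],key=len)
        print(t,round(r["p"],2),r["bbox"],cv2.minAreaRect(ct))
        if len(ct)>5:
            e=cv2.fitEllipse(ct); print("  ",onz("top",e[0],z),"diam",np.array(e[1])/1)
            p=onz("top",(e[0][0]-e[1][0]/2,e[0][1]),z);q=onz("top",(e[0][0]+e[1][0]/2,e[0][1]),z);print("   width m",np.linalg.norm(p-q))
for t in ["pan_c","hub_c"]:
    for r in outline_of(t,"side")[:2]: print("side",t,r["p"],r["bbox"])
print("hub tri",tri("top",(163.9,259.3),"side",pinpoint("hub_c","side")[0]["at"]))
print("hubs z.038",onz("top",(163.9,259.3),.038),"pan",onz("top",(238.2,215.7),.155),"tip",onz("top",(389.8,211.9),.115),"poise",onz("top",(315,212),.15))
print("pan tri",tri("top",(240.5,214.5),"side",(273.5,215)))
E
```

```text
hub_c 0.96 [149.3, 236.8, 186.6, 277.4] ((167.5, 258.5), (39.0, 41.0), 0.0)
   [0.476 0.382 0.012] diam [39.799 40.343]
   width m 0.10604976042144697
hub_c 0.93 [89.2, 232.8, 120.9, 265.3] ((104.5, 248.5), (29.0, 29.0), 90.0)
   [0.506 0.549 0.012] diam [29.103 29.957]
   width m 0.07774323093976987
pan_c 0.57 [205.9, 179.2, 273.8, 244.7] ((239.50001525878906, 213.5), (66.46803283691406, 66.46803283691406), 45.0)
   [0.58  0.176 0.155] diam [65.89  66.518]
   width m 0.1557395091893231
pan_c 0.23 [203.9, 182.1, 406.2, 249.1] ((305.84332275390625, 219.52659606933594), (199.89163208007812, 66.35865020751953), 4.986333847045898)
   [0.579 0.052 0.155] diam [ 62.758 220.167]
   width m 0.14897424544878052
poise_c 0.71 [303.9, 204.1, 324.9, 224.6] ((314.0, 213.0), (14.0, 20.0), 90.0)
   [ 0.579 -0.003  0.14 ] diam [20.082 21.387]
   width m 0.048489101556537115
poise_c 0.68 [302.2, 256.6, 331.7, 279.6] ((317.137939453125, 266.6551818847656), (17.595064163208008, 24.68561363220215), 66.80140686035156)
   [ 0.451 -0.006  0.14 ] diam [18.502 27.972]
   width m 0.04415974274841675
poise_c 0.18 [255.7, 128.1, 306.2, 165.2] ((281.08819580078125, 145.1470489501953), (35.03427505493164, 45.880794525146484), 77.47119140625)
   [0.748 0.075 0.14 ] diam [38.805 51.616]
   width m 0.0949200408607725
spacer 0.61 [427.2, 234.5, 471.6, 272.7] ((449.0, 255.0), (40.0, 42.0), 90.0)
   [ 0.47  -0.376  0.022] diam [40.224 42.484]
   width m 0.1096528765030603
side pan_c 0.74 [190.5, 205.4, 222.7, 250.1]
side pan_c 0.72 [238.6, 198.6, 310.4, 236.1]
side hub_c 0.72 [269.2, 374.2, 313.2, 420.0]
side hub_c 0.71 [282.8, 298.4, 337.3, 354.3]
hub tri (array([ 0.49 ,  0.432, -0.15 ]), np.float64(0.03406679014644712))
hubs z.038 [0.475 0.383 0.038] pan [0.575 0.179 0.155] tip [ 0.582 -0.193  0.115] poise [ 0.582 -0.004  0.15 ]
pan tri (array([0.578, 0.174, 0.153]), np.float64(0.0005517291105369262))
```

View pics/c.png

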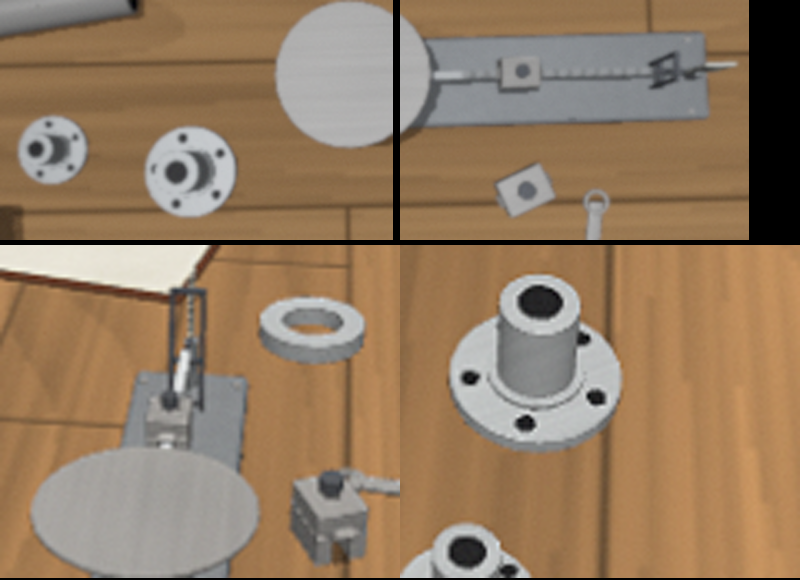

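The crop confirms it: the larger hub has a barrel and a flange of about 106 mm (the small one is 78 mm). The poise on the beam at (315,212) sits near notch 2. Hub is at (0.476, 0.382), pan at (0.578, 0.175).

```bash
python3 -c "
from h import *
from scipy.spatial.transform import Rotation as R
s=state();print(s['tool_pos'],s['tcp_rot'],R.from_euler('xyz',s['tcp_rot']).as_matrix().round(3),s['contact_force'],s['time_s'],s['grip_width'])
print('poise tri',tri('top',(316,212),'side',(281.8,188.2)))
print(tri('top',(389.8,211.9),'side',(285,161.3)))"
python3 -m handwheel '[[[0.02,0.05,0.01,0,0,0],[0.04,0.1,0.02,0,0,0],[0.06,0.15,0.03,0,0,0],[0.08,0.2,0.04,0,0,0],[0.1,0.25,0.05,0,0,0],[0.12,0.3,0.05,0,0,0],[0.13,0.35,0.05,0,0,0],[0.14,0.4,0.05,0,0,0]]]' 0
```

```text
[ 0.25109717 -0.54488542  0.23125955] [-3.14146297e+00 -6.50706531e-05  4.31781310e-01] [[ 0.908  0.418  0.   ]
 [ 0.418 -0.908  0.   ]
 [ 0.    -0.    -1.   ]] [-0.22087965  0.52787061  0.28607515] 1.55 0.08533685046577283
poise tri (array([ 0.58123316, -0.00979389,  0.11497223]), np.float64(0.007220385423372663))
(array([ 0.58530705, -0.19846099,  0.0958628 ]), np.float64(0.002864861275785545))
time_s: 2.35
tool_pos: [0.3854, -0.1716, 0.2816]
tcp_rot: [3.14, -0.001, 0.431]
contact_force: [0.1, 0.2, -0.4]
grip_width: 0.0852
gripper_force: 0.0
```

```bash
python3 -m handwheel '[[[0.01,0.05,0,0,0,8],[0.02,0.1,0,0,0,16],[0.03,0.15,0,0,0,24],[0.04,0.2,0,0,0,32],[0.05,0.25,0,0,0,40],[0.06,0.3,0,0,0,48],[0.07,0.35,0,0,0,56],[0.08,0.4,0,0,0,64]]]' 0
python3 -m handwheel '[[[0.002,0.045,-0.03,0,0,1.3],[0.005,0.09,-0.06,0,0,1.3],[0.005,0.127,-0.09,0,0,1.3],[0.005,0.127,-0.12,0,0,1.3],[0.005,0.127,-0.12,0,0,1.3],[0.005,0.127,-0.12,0,0,1.3]]]' 0
python3 - <<'E'
from h import *
np.set_printoptions(precision=4,suppress=True)
im=camera("wrist");print(state()["tool_pos"],state()["tcp_rot"])
cv2.imwrite("pics/w1.png",im)
for r in outline_of("hub_c","wrist")[:3]:
    m=r["region"].astype(np.uint8); ct=max(cv2.findContours(m,0,2)[0],key=len);e=cv2.fitEllipse(ct)
    print(r["p"],r["bbox"],onz("wrist",e[0],.012))
for r in pinpoint("hub_c","wrist")[:2]: print(r["p"],r["at"],onz("wrist",r["at"],.038))
E
```

```text
time_s: 3.15
tool_pos: [0.4632, 0.2213, 0.2813]
tcp_rot: [3.141, -0.0, 1.555]
contact_force: [0.5, -0.4, -0.5]
grip_width: 0.0851
gripper_force: 0.0
time_s: 3.75
tool_pos: [0.4677, 0.3455, 0.161]
tcp_rot: [-3.14, 0.001, 1.572]
contact_force: [0.4, -0.2, 0.3]
grip_width: 0.0858
gripper_force: 0.0
[0.4688 0.3456 0.1622] [ 3.1408 -0.0002  1.5711]
0.57 [231.8, 92.6, 352.3, 208.8] [0.4788 0.3843 0.012 ]
0.43 [435.3, 388.0, 484.5, 420.0] [0.5714 0.4827 0.012 ]
```

View pics/w1.png

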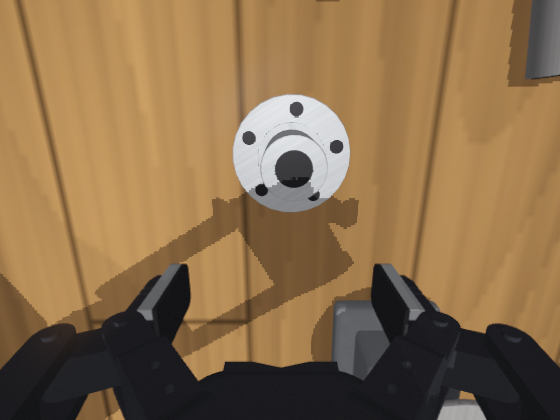

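The hub sits at (291,153) in the wrist view, and both cameras agree on (0.478, 0.383). I'll descend around the barrel.

```bash
python3 -m handwheel '[[[0.009,0.038,0,0,0,0],[0.009,0.038,-0.03,0,0,0],[0.009,0.038,-0.07,0,0,0],[0.009,0.038,-0.1,0,0,0],[0.009,0.038,-0.12,0,0,0],[0.009,0.038,-0.13,0,0,0],[0.009,0.038,-0.13,0,0,0]]]' 0
python3 -m handwheel '[[[0,0,0,0,0,0],[0,0,0,0,0,0],[0,0,0,0,0,0],[0,0,0,0,0,0],[0,0,0,0,0,0],[0,0,0,0,0,0],[0,0,0,0,0,0],[0,0,0,0,0,0]]]' 1
```

```text
time_s: 4.6
tool_pos: [0.4775, 0.3834, 0.0312]
tcp_rot: [-3.141, 0.0, 1.571]
contact_force: [-0.6, 0.1, 0.2]
grip_width: 0.0852
gripper_force: 0.0
time_s: 5.4
tool_pos: [0.4782, 0.3846, 0.0329]
tcp_rot: [3.139, -0.001, 1.572]
contact_force: [1.0, -0.1, 6.3]
grip_width: 0.0484
gripper_force: 62.3
```

```bash
python3 -m handwheel '[[[0,0,0.01,0,0,0],[0,0,0.05,0,0,0],[0,0,0.1,0,0,0],[0,0,0.14,0,0,0],[0,0,0.18,0,0,0],[0,0,0.2,0,0,0],[0,0,0.2,0,0,0],[0,0,0.2,0,0,0]]]' 
python3 -m handwheel '[[[0,0,0,0,0,0],[0,0,0,0,0,0]]]'
python3 - <<'E'
from h import *
f=[]
for i in range(8):
    im=camera("wrist");s=state();f.append(s["contact_force"])
print(np.mean(f,0),np.std(f,0),s["tool_pos"],s["grip_width"],s["tcp_rot"])
camera("top")
print([(r["p"],r["bbox"]) for r in outline_of("pan_c","top")[:2]])
E
```

```text
time_s: 6.2
tool_pos: [0.4765, 0.3836, 0.2307]
tcp_rot: [-3.141, 0.0, 1.572]
contact_force: [0.1, -0.6, -6.1]
grip_width: 0.0486
gripper_force: 64.5
time_s: 6.4
tool_pos: [0.476, 0.3832, 0.2288]
tcp_rot: [-3.138, 0.002, 1.571]
contact_force: [-0.3, -1.1, -4.8]
grip_width: 0.0486
gripper_force: 64.5
[ 0.11194833 -0.02673995 -4.69294939] [0.54978136 0.40030157 0.55758343] [0.47719535 0.38401126 0.23090569] 0.04853346670744116 [-3.14132073e+00  7.71658277e-05  1.57151906e+00]
[(0.68, [202.6, 181.5, 274.0, 245.8])]
```

```bash
python3 -m handwheel '[[[0.01,-0.025,0,0,0,0],[0.03,-0.065,0,0,0,0],[0.05,-0.105,0,0,0,0],[0.07,-0.145,0,0,0,0],[0.09,-0.18,0,0,0,0],[0.1,-0.2,0,0,0,0],[0.101,-0.208,0,0,0,0],[0.101,-0.208,-0.01,0,0,0]]]' 
python3 -m handwheel '[[[0,0,-0.008,0,0,0],[0,0,-0.014,0,0,0],[0,0,-0.018,0,0,0],[0,0,-0.021,0,0,0],[0,0,-0.023,0,0,0],[0,0,-0.023,0,0,0]]]' 
python3 - <<'E'
from h import *
im=camera("side");cv2.imwrite("pics/s2.png",cv2.resize(im[120:270,180:380],(800,600),interpolation=cv2.INTER_CUBIC))
print(state()["tool_pos"],state()["contact_force"])
E
```

```text
time_s: 7.7
tool_pos: [0.5794, 0.1752, 0.2221]
tcp_rot: [3.139, -0.001, 1.57]
contact_force: [0.2, 0.3, -4.8]
grip_width: 0.0485
gripper_force: 64.5
time_s: 8.3
tool_pos: [0.578, 0.1762, 0.1979]
tcp_rot: [-3.141, 0.0, 1.572]
contact_force: [-0.4, -0.1, -5.3]
grip_width: 0.0484
gripper_force: 64.5
[0.57820914 0.17617649 0.19810952] [-0.23873487  0.43130575 -5.01915135]
```

View pics/s2.png

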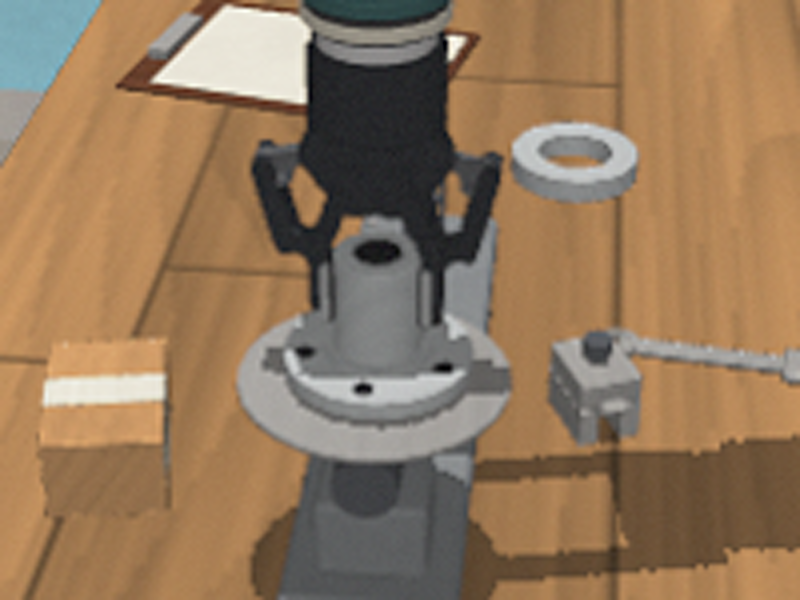

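The hub is held level over the pan's centre, with a gap of about 1 cm. I'll lower it slowly and watch the force.

```bash
python3 -m handwheel '[[[0,0,-0.0015,0,0,0],[0,0,-0.003,0,0,0],[0,0,-0.0045,0,0,0],[0,0,-0.006,0,0,0],[0,0,-0.0075,0,0,0],[0,0,-0.009,0,0,0],[0,0,-0.01,0,0,0],[0,0,-0.01,0,0,0]]]' 
python3 -m handwheel '[[[0,0,-0.001,0,0,0],[0,0,-0.002,0,0,0],[0,0,-0.003,0,0,0],[0,0,-0.003,0,0,0]]]'
```

```text
time_s: 9.15
tool_pos: [0.5782, 0.176, 0.188]
tcp_rot: [-3.142, -0.0, 1.571]
contact_force: [-0.8, -0.1, -3.9]
grip_width: 0.0484
gripper_force: 64.4
time_s: 9.55
tool_pos: [0.5782, 0.1759, 0.185]
tcp_rot: [-3.142, 0.0, 1.572]
contact_force: [-0.8, -1.7, -0.5]
grip_width: 0.0487
gripper_force: 64.7
```

```bash
python3 -m handwheel '[[[0,0,-0.001,0,0,0],[0,0,-0.002,0,0,0],[0,0,-0.002,0,0,0],[0,0,-0.002,0,0,0]]]'
```

```text
time_s: 9.95
tool_pos: [0.5782, 0.1758, 0.1832]
tcp_rot: [3.142, 0.0, 1.571]
contact_force: [-2.1, -1.7, 1.4]
grip_width: 0.0485
gripper_force: 64.8
```

```bash
python3 - <<'E'
from h import *
im=camera("side");cv2.imwrite("pics/s3.png",cv2.resize(im[120:270,180:380],(800,600),interpolation=cv2.INTER_CUBIC))
f=[]
for i in range(4): camera("side"); f.append(state()["contact_force"])
print(np.mean(f,0),state()["tool_pos"])
E
```

```text
[-1.67823547 -2.79892569  1.25779238] [0.57826298 0.17585092 0.18318564]
```

```bash
python3 -m handwheel '[[[0,0,-0.0005,0,0,0],[0,0,-0.001,0,0,0],[0,0,-0.001,0,0,0]]]'
```

```text
time_s: 10.5
tool_pos: [0.5783, 0.1758, 0.1831]
tcp_rot: [3.141, 0.0, 1.572]
contact_force: [-5.0, -4.2, 7.5]
grip_width: 0.0489
gripper_force: 65.8
```

Bottomed out gently (12 N on the pan). I'll ease off and open.

```bash
python3 -m handwheel '[[[0,0,0.0005,0,0,0],[0,0,0.001,0,0,0]]]' 
python3 -m handwheel '[[[0,0,0,0,0,0],[0,0,0,0,0,0],[0,0,0,0,0,0],[0,0,0,0,0,0],[0,0,0,0,0,0],[0,0,0,0,0,0]]]' 0
python3 -m handwheel '[[[0,0,0.01,0,0,0],[0,0,0.03,0,0,0],[0,0,0.06,0,0,0],[0,0,0.1,0,0,0],[0,0,0.13,0,0,0],[0,-0.03,0.13,0,0,0],[0,-0.07,0.13,0,0,0],[0,-0.11,0.13,0,0,0]]]' 0
python3 -m handwheel '[[[0,-0.03,-0.02,0,0,0],[0,-0.06,-0.04,0,0,0],[0,-0.07,-0.06,0,0,0],[0,-0.07,-0.06,0,0,0],[0,-0.07,-0.06,0,0,0]]]' 0
python3 - <<'E'
from h import *
np.set_printoptions(precision=4,suppress=True)
im=camera("wrist");cv2.imwrite("pics/w2.png",im)
camera("top");camera("side")
print(state()["tool_pos"])
for n in ("top","side","wrist"):
  for t in ("poise_c","hub_c","notch0","pointer_tip","index_mark"): print(n,t,[(round(r["p"],2),np.round(r["at"],1)) for r in pinpoint(t,n)[:3]])
E
```

```text
time_s: 10.7
tool_pos: [0.5784, 0.176, 0.1832]
tcp_rot: [3.141, -0.0, 1.571]
contact_force: [-1.0, -2.0, -0.1]
grip_width: 0.0484
gripper_force: 64.9
time_s: 11.3
tool_pos: [0.5782, 0.176, 0.183]
tcp_rot: [-3.142, -0.0, 1.572]
contact_force: [-0.2, -0.1, 0.4]
grip_width: 0.0853
gripper_force: 0.0
time_s: 12.1
tool_pos: [0.5783, 0.0652, 0.3145]
tcp_rot: [3.14, 0.0, 1.573]
contact_force: [0.7, -0.8, 0.1]
grip_width: 0.0852
gripper_force: 0.0
time_s: 12.6
tool_pos: [0.5783, -0.0038, 0.2538]
tcp_rot: [-3.142, -0.001, 1.571]
contact_force: [0.6, 0.7, 0.5]
grip_width: 0.0853
gripper_force: 0.0
[ 0.5791 -0.0031  0.2546]
top poise_c [(0.83, array([312.8, 268.5]))]
top hub_c [(0.85, array([103., 245.])), (0.71, array([241.3, 210.5]))]
top notch0 [(0.74, array([300.1, 215. ])), (0.27, array([238.6, 212.1]))]
top pointer_tip []
top index_mark []
side poise_c [(0.67, array([328.8, 218. ]))]
side hub_c [(0.67, array([271.1, 202.1])), (0.56, array([288.6, 390.6]))]
side notch0 []
side pointer_tip [(0.65, array([286.6, 144.5]))]
side index_mark []
wrist poise_c [(0.83, array([175.5, 188.1])), (0.61, array([285.3, 201.5]))]
wrist hub_c []
wrist notch0 [(0.81, array([283.2, 169. ]))]
wrist pointer_tip []
wrist index_mark [(0.57, array([286.2, 369.9]))]
```

View pics/w2.png

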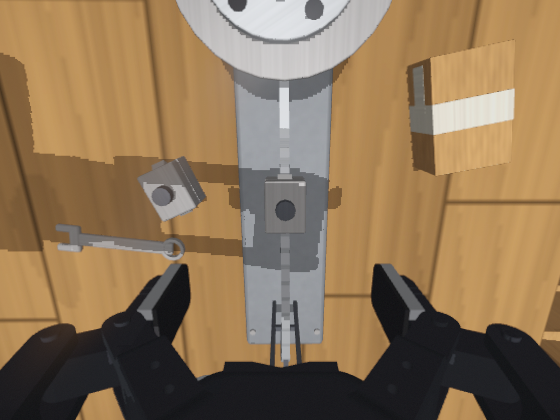

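The poise is in the wrist view: block x 265–305, y 180–233, knob at (285,210). The hub sits on the pan and the beam is up at its stop. Next, the poise position.

```bash
python3 - <<'E'
from h import *
np.set_printoptions(precision=4,suppress=True)
for z in (.14,.155): print(z,onz("wrist",(265,233),z),onz("wrist",(305,233),z),onz("wrist",(265,180),z),"knob",onz("wrist",(285,210),z+.013), "notch0",onz("wrist",(283.2,169),z))
print(onz("wrist",(283.2,75),.15),np.array(calibration("wrist")["cam_to_world"]))
camera("top");h=outline_of("hub_c","top")
for r in h[:3]:
    ct=max(cv2.findContours(r["region"].astype(np.uint8),0,2)[0],key=len);e=cv2.fitEllipse(ct);print(r["p"],r["bbox"],e[0],onz("top",e[0],.165))
E
```

```text
0.14 [ 0.5638 -0.031   0.14  ] [ 0.599  -0.0309  0.14  ] [0.5645 0.0165 0.14  ] knob [ 0.5811 -0.0055  0.153 ] notch0 [0.5796 0.0258 0.14  ]
0.155 [ 0.5646 -0.0249  0.155 ] [ 0.5977 -0.0249  0.155 ] [0.5653 0.0198 0.155 ] knob [ 0.5809 -0.0007  0.168 ] notch0 [0.5795 0.0285 0.155 ]
[0.5793 0.0962 0.15  ] [[ 1.      0.0006 -0.0004  0.5775]
 [ 0.0004 -0.9544 -0.2985  0.0722]
 [-0.0006  0.2985 -0.9544  0.3949]
 [ 0.      0.      0.      1.    ]]
0.85 [218.7, 189.1, 263.9, 237.9] (240.05010986328125, 214.28021240234375) [0.5776 0.1737 0.165 ]
0.79 [91.6, 233.6, 118.4, 261.9] (104.01593780517578, 248.44418334960938) [0.5033 0.4894 0.165 ]
```

Everything fits the model: poise in notch 2 at about (0.581, -0.003, 0.134), beam at +0.1, hub within 2 mm of the pan's centre. The weight is about 0.5 kg, so notch 5. I'll grasp the poise.

```bash
python3 -m handwheel '[[[0.0025,0,-0.02,0,0,0.7],[0.0025,0,-0.05,0,0,0.7],[0.0025,0,-0.08,0,0,0.7],[0.0025,0,-0.11,0,0,0.7],[0.0025,0,-0.13,0,0,0.7],[0.0025,0,-0.14,0,0,0.7],[0.0025,0,-0.14,0,0,0.7]]]' 0
python3 -m handwheel '[[[0,0,0,0,0,0],[0,0,0,0,0,0],[0,0,0,0,0,0],[0,0,0,0,0,0],[0,0,0,0,0,0],[0,0,0,0,0,0],[0,0,0,0,0,0],[0,0,0,0,0,0]]]' 1
python3 -c "
from h import *
im=camera('wrist');cv2.imwrite('pics/w3.png',im)"
```

```text
time_s: 14.3
tool_pos: [0.5798, -0.0039, 0.1118]
tcp_rot: [-3.139, -0.0, 1.584]
contact_force: [0.2, 0.1, 0.4]
grip_width: 0.0856
gripper_force: 0.0
time_s: 15.1
tool_pos: [0.5814, -0.0042, 0.1133]
tcp_rot: [3.14, 0.0, 1.584]
contact_force: [2.6, -1.3, 1.8]
grip_width: 0.033
gripper_force: 62.8
```

View pics/w3.png

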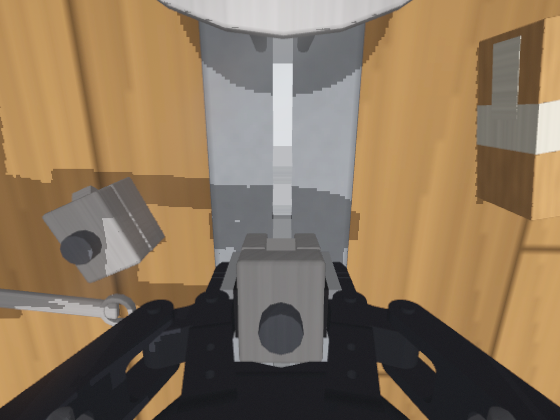

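```bash
python3 -m handwheel '[[[0,0,0.004,0,0,0],[0,0.001,0.009,0,0,0],[0,0.001,0.013,0,0,0],[0,0.001,0.013,0,0,0],[0,0.001,0.013,0,0,0]]]'
python3 -m handwheel '[[[0,-0.008,0.001,0,0,0],[0,-0.016,0.002,0,0,0],[0,-0.024,0.0025,0,0,0],[0,-0.032,0.003,0,0,0],[0.0005,-0.04,0.004,0,0,0],[0.0005,-0.048,0.005,0,0,0],[0.0005,-0.048,0.005,0,0,0],[0.0005,-0.048,0.005,0,0,0]]]'
python3 -m handwheel '[[[0,0,-0.003,0,0,0],[0,-0.001,-0.006,0,0,0],[0,-0.001,-0.009,0,0,0],[0,-0.001,-0.011,0,0,0],[0,-0.001,-0.011,0,0,0]]]'
```

```text
time_s: 15.65
tool_pos: [0.5804, -0.0029, 0.126]
tcp_rot: [-3.141, -0.0, 1.584]
contact_force: [-0.0, -0.1, -2.6]
grip_width: 0.0336
gripper_force: 62.3
time_s: 16.45
tool_pos: [0.5812, -0.0512, 0.1311]
tcp_rot: [-3.142, -0.0, 1.583]
contact_force: [-0.6, -0.5, -2.6]
grip_width: 0.0334
gripper_force: 62.3
time_s: 16.95
tool_pos: [0.5808, -0.0518, 0.1196]
tcp_rot: [-3.141, -0.0, 1.584]
contact_force: [0.1, 0.2, -3.0]
grip_width: 0.0333
gripper_force: 62.3
```

```bash
python3 -m handwheel '[[[0,0,-0.001,0,0,0],[0,0,-0.002,0,0,0],[0,0,-0.002,0,0,0]]]'
python3 -m handwheel '[[[0,0,0,0,0,0],[0,0,0,0,0,0],[0,0,0,0,0,0],[0,0,0,0,0,0],[0,0,0,0,0,0],[0,0,0,0,0,0],[0,0,0,0,0,0],[0,0,0,0,0,0]]]' 0
python3 -m handwheel '[[[0,0,0.03,0,0,0],[0,0,0.07,0,0,0],[0,0,0.11,0,0,0],[0,0.0,0.15,0,0,0],[-0.04,0.0,0.17,0,0,0],[-0.08,0.0,0.18,0,0,0],[-0.12,0.02,0.18,0,0,0],[-0.12,0.02,0.18,0,0,0]]]' 0
python3 - <<'E'
from h import *
im=camera("side");t=camera("top");w=camera("wrist")
o=np.zeros((600,800,3),np.uint8)
o[:,:400]=cv2.resize(im[130:190,265:305],(400,600),interpolation=cv2.INTER_CUBIC)
o[:300,400:]=cv2.resize(t[185:245,270:420],(400,300),interpolation=cv2.INTER_CUBIC); o[300:,400:]=cv2.resize(w,(400,300))
cv2.imwrite("pics/s4.png",o)
print(state()["tool_pos"])
for n in ("side","top"):
  for q in ("poise_c","pointer_tip","index_mark"): print(n,q,[(round(r["p"],2),np.round(r["at"],1)) for r in pinpoint(q,n)[:3]])
E
```

```text
time_s: 17.25
tool_pos: [0.5813, -0.0519, 0.1182]
tcp_rot: [3.141, -0.0, 1.584]
contact_force: [-0.5, 0.5, -0.4]
grip_width: 0.0334
gripper_force: 62.4
time_s: 18.05
tool_pos: [0.5812, -0.052, 0.118]
tcp_rot: [-3.141, -0.0, 1.584]
contact_force: [-1.0, 0.3, -1.1]
grip_width: 0.0854
gripper_force: 0.0
time_s: 18.85
tool_pos: [0.4554, -0.03, 0.2979]
tcp_rot: [-3.138, -0.002, 1.584]
contact_force: [-0.4, 0.0, -1.1]
grip_width: 0.0854
gripper_force: 0.0
[ 0.46172796 -0.03212325  0.29844065]
side poise_c [(0.78, array([327.7, 216.3])), (0.45, array([281.6, 178.3]))]
side pointer_tip [(0.96, array([285.3, 153.4]))]
side index_mark [(0.89, array([286.3, 153.5]))]
top poise_c [(0.93, array([316. , 269.6])), (0.79, array([334.7, 211. ]))]
top pointer_tip [(0.62, array([392.7, 212. ]))]
top index_mark [(0.81, array([390.9, 213.7])), (0.52, array([278.4, 150.4]))]
```

View pics/s4.png

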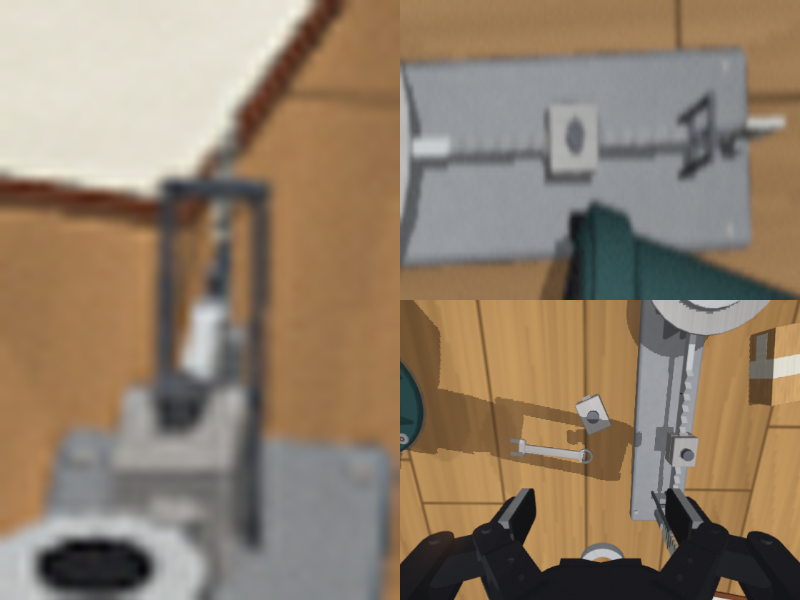

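The poise sits in the beam at its new place. The pointer tip in the side view is at row 153.4, against index row 153.5. It was at 161.3 when down and 144.5 when fully up, so the tilt is about 0. I'll wait and re-check that it's at rest.

```bash
python3 -m handwheel '[[[-0.03,-0.03,0,0,0,0],[-0.06,-0.06,0,0,0,0],[-0.06,-0.1,0,0,0,0],[-0.06,-0.14,0,0,0,0],[-0.06,-0.18,0,0,0,0],[-0.06,-0.2,0,0,0,0],[-0.06,-0.2,0,0,0,0],[-0.06,-0.2,0,0,0,0]]]' 0 | head -2
python3 - <<'E'
from h import *
a=[];b=[]
np.set_printoptions(precision=4,suppress=True)
for i in range(4):
    camera("side")
    r=pinpoint("pointer_tip","side");a.append(r[0]["at"] if r else (0,0))
    r=pinpoint("index_mark","side");b.append(r[0]["at"] if r else (0,0))
print(np.array(a),np.array(b))
t=np.mean(a,0); 
for tip in (-.02,-.01,0,.01,.02): print(tip,proj("side",(.585,-.203,.115+tip)))
camera("top")
for r in outline_of("hub_c","top")[:2]:
    ct=max(cv2.findContours(r["region"].astype(np.uint8),0,2)[0],key=len);e=cv2.fitEllipse(ct);print(onz("top",e[0],.167))
for r in pinpoint("poise_c","top")[:2]: print(r["p"],onz("top",r["at"],.122))
E
```

```text
time_s: 20.1
tool_pos: [0.4011, -0.2321, 0.2977]
[[286.8 152.9]
 [285.9 153.4]
 [286.7 152.5]
 [285.5 155.5]] [[284.7 153.4]
 [284.1 153.2]
 [285.6 156.1]
 [287.6 153.8]]
-0.02 [285.698  160.9062]
-0.01 [285.7336 158.0322]
0 [285.7695 155.137 ]
0.01 [285.8057 152.2203]
0.02 [285.842  149.2821]
[0.5775 0.1736 0.167 ]
[0.5033 0.4886 0.167 ]
0.74 [0.4437 0.0019 0.122 ]
0.56 [ 0.5802 -0.0534  0.122 ]
```

Pointer and index agree to within 0.5 px (about +0.005 rad) across four frames. The poise is at notch 5 (y = -0.053) and was released at exactly its seated height. The hub is centred on the pan, so I'm handing in.

```bash
python3 -c "
from cell import *
print(finish_job())"
```

```text
the job is handed in; nothing more can be done
None
```

The job is handed in, with no verdict returned: the hub stands flange down within about 2 mm of the pan's centre, the poise is seated in notch 5 (about 0.5 kg), and the pointer reads about +0.005 rad, at rest between the limit marks.

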